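# Lay out connector parts in mirror order

### The arm

A 7-joint arm with a two-finger parallel gripper is mounted at the origin on the work surface. World frame = base frame: x ahead of the robot, y to its left, z up, the work surface at z = 0. Lengths are in m, angles in degrees, forces in N, time in s.
With the tool pointing down it reaches from about 0.35 to 0.775 m from the base axis. Payload 3.1 kg.
Tool frame: the origin (TCP) lies at the very end of the fingers, on their centre line; the grasp point (between the pads) lies 19 mm behind it (ctrl.pinch_z is the distance from the TCP to the grasp point, in m); z points along the fingers, y is the line along which they close (so a half turn about z gives the same grasp; the last joint's range is limited). The gripper opens to 85 mm and grips with 20 to 120 N. Pads are 22 mm wide; open, the fingers measure 114 mm over their backs; the gripper's body (76 mm by 85 mm) begins 54 mm behind the grasp point. The pads swing forward as they close: fully open they stand 13 mm farther back than shut.
Start: joints at [-78.02, 17.813, 0.802, 86.603, -0.252, 75.585, -1.558], TCP at [0.136, 0.533, 0.201] pointing down, gripper open.
Joint ranges: [-154.91, 154.91], [-16.99, 109.72], [-72.82, 74.43], [7.12, 147.25], [-82.49, 262.49], [11.32, 116.49], [-174.64, 174.64]. Speed limits (degrees/s): [159.86, 159.86, 180, 180, 180, 180, 180].

### API

Orientations are given as a 3x3 rotation matrix whose columns are the frame's x, y, z axes.
In Python, from workcell import ctrl gives the robot as it stands. The module is installed in compiled form; this text tells all that it offers.
- The arm moves only by the tool apply_moves, never from a script. Its argument "rows" is a list of rows, each a list of 7 numbers: the shift along the tool's x, y, z in mm, then the turn, a rotation vector about the tool's x, y, z in degrees, then the opening, from 0 (shut) to 1 (fully open). A call has 1 to 20 rows; each row is the pose to reach, as a shift and turn from the pose commanded when the call began, along the tool's axes at that moment; what a row does not reach only later rows make up. A row lasts 1/8 s, in which the tool goes at most 62.5 mm and 10.7 degrees, less where a joint would pass 70% of its speed; a pose out of reach is approached as far as the arm can. A call with a gripper value outside its range is refused whole. The fingers move at their own pace and stop on an object; the grip force is fixed at half the most. Time passes only in rows, so rows that repeat a pose let the fingers close. It gives the time, the measured TCP pose, the force, the opening and the grip force at its end, in the units of the state.
- ctrl.get_state(): the state, without advancing time (a new reading comes with each control period).
- ctrl.read_camera(name): name is "side" or "top"; returns (picture, depth): 400x640x3 uint8, red, green, blue; 400x640 float32, m along the optical axis (not along the pixel's ray), 0 where there is no reading.
- ctrl.camera_model(name): a dict with "fov_y" (degrees; the focal length in pixels is half the picture's height over the tangent of half this angle, whatever the lens; pixels are square), "cx", "cy" (the principal point, pixels), "rvec" (rotation vector, rad) and "tvec" (3), from world to camera coordinates, as OpenCV has them. Camera axes: x right, y down, z forward; pixel columns grow to the right and rows downward; lengths in m; the calibration is good to about 2 mm. A picture is of the moment at which its call begins. camera_model takes no time and is no camera call.
- ctrl.hand_in(): hands the job in; it is judged then, once.
The state is a dict: "clock": time; "joint_positions": joint angles; "joint_velocities": joint speeds; "joint_efforts": joint torques, N m; "eef_pos": TCP position; "tool_rot": TCP orientation; "wrist_force": force on the tool from outside, world axes, zero at the start; "wrist_torque": the same for the moment, N m; "grip_width": finger opening in m; "gripper_force": force on a finger pad.
Only numpy, scipy, OpenCV 4.12 (cv2) and the standard library are available. Lean on these libraries where they do the work, as an engineer would, in place of code of your own. Each camera call takes 0.05 s, during which the arm holds its last target. There are 200 camera calls.

### The job

Move the four connector parts one by one from the tray with the white pads into the empty tray, one to a cell and in reverse order, so that the new row is the mirror image of the old one: the part at the end nearest the empty tray goes into that tray's nearest cell, the next into the next, and the farthest into the farthest. Set each down gently (do not drop it), standing upright as it stood, near the middle of its cell.

Things in the scene. Friction and masses are not known exactly. Their poses are not given: they have to be found in the camera images.
- barrel: a tall plain black plastic connector barrel: round, 64 mm high, 24 mm across, with a 28 mm collar over its lowest 15 mm; the tallest part without a pin on top. Loose, 30 to 85 g; origin at the centre of its underside, z up along its axis.
- coupling: a short wide aluminium coupling nut: round, 36 mm high, 34 mm across, ribbed side, flat top with a dark disc. Loose, 30 to 85 g; origin at the centre of its underside, z up along its axis.
- jack: a jack plug standing on its black plastic handle: round handle 24 mm across and 40 mm high, with a thin steel pin 9 mm across above it, 70 mm high in all (grip the handle; the pin fits between the fingers). Loose, 30 to 85 g; origin at the centre of its underside, z up along its axis.
- panel: a panel connector standing on its square steel flange (28 x 28 mm, 8 mm thick, any small yaw), round aluminium body 22 mm across above it, 50 mm high in all, flat top with a dark disc. Loose, 30 to 85 g; origin at the centre of its underside, z up along its axis.
- tray_a: Full tray: fixed grey tray, 62 x 236 x 12 mm, a row of four square cells (54 mm inside, walls and floor 4 mm). Origin: centre of underside. Cell centres on its y axis at -0.087, -0.029, 0.029, 0.087 m (y points to the robot's left, yaw within 0.25 rad). Holds the parts, in any order, on white pads, undersides 7 mm above the table. Left or right of tray_b.
- tray_b: Empty tray, no pads: fixed grey tray, 62 x 236 x 12 mm, a row of four square cells (54 mm inside, walls and floor 4 mm). Origin: centre of underside. Cell centres on its y axis at -0.087, -0.029, 0.029, 0.087 m (y points to the robot's left, yaw within 0.25 rad). A part standing in it has its underside 4 mm above the table.
- pad_barrel: One of four alike fixed white pads, 46 x 46 x 3 mm, one in each cell of tray_a: the pad on which the barrel stands at the start. It stays put and so marks the cell from which the barrel came. Origin: centre of its underside, on the cell's floor.
- pad_coupling: One of four alike fixed white pads, 46 x 46 x 3 mm, one in each cell of tray_a: the pad on which the coupling stands at the start. It stays put and so marks the cell from which the coupling came. Origin: centre of its underside, on the cell's floor.
- pad_jack: One of four alike fixed white pads, 46 x 46 x 3 mm, one in each cell of tray_a: the pad on which the jack stands at the start. It stays put and so marks the cell from which the jack came. Origin: centre of its underside, on the cell's floor.
- pad_panel: One of four alike fixed white pads, 46 x 46 x 3 mm, one in each cell of tray_a: the pad on which the panel stands at the start. It stays put and so marks the cell from which the panel came. Origin: centre of its underside, on the cell's floor.

How it is judged:
By the outcome, as a careful person would: the job done as asked, in the order asked, and still so for the second after the job is handed in, with the robot touching nothing.
It also fails if it takes over 99 s, if anything falls off the work surface, if the arm or the gripper's body presses on something with over 40 N, if the wrist force passes 120 N, or if a joint passes its speed limit or range.

## Working session

There is one attempt and no reset: what is moved stays moved. The work goes in short steps, Python scripts to look and compute and a tool call to move; the robot and the scene stay as the last step left them, time stands still between calls to the robot, and variables do not carry over. Pictures are saved under pics/ and viewed, at most 14 in all, crops included, and the job is handed in when it is done.

Besides the shell and the picture viewer there is one more tool, called after "Call:" by a JSON object that holds its "api" and its "payload". apply_moves: Moves the arm, as the interface text tells. Its arguments: {"type":"object","properties":{"rows":{"type":"array","items":{"type":"array","items":{"type":"number"}}}},"required":["rows"]}

```bash
mkdir -p pics; python3 - <<'E'
from workcell import ctrl
import cv2
s=ctrl.get_state()
print({k:s[k] for k in("clock","eef_pos","tool_rot","grip_width","wrist_force")},ctrl.pinch_z)
for n in("top","side"):
    p,d=ctrl.read_camera(n);cv2.imwrite(f"pics/{n}0.png",p[:,:,::-1]);print(n,ctrl.camera_model(n),d.min(),d.max())
E
```

```text
{'clock': 0.0, 'eef_pos': array([0.1362801 , 0.53198698, 0.19999154]), 'tool_rot': array([[-9.68734185e-01,  2.48100394e-01, -5.22861112e-04],
       [ 2.48100929e-01,  9.68731217e-01, -2.39958586e-03],
       [-8.88263159e-05, -2.45428318e-03, -9.99996984e-01]]), 'grip_width': 0.08539456776870223, 'wrist_force': array([0.16017618, 1.04036438, 0.03064357])} 0.0187
top {'fov_y': 45.993070969176195, 'cx': 320.06761039795043, 'cy': 201.76319957238627, 'rvec': array([ 2.09364455, -2.12603435,  0.23033555]), 'tvec': array([-0.01375509,  0.55398473,  0.82942844])} 0.0 1.4882492
side {'fov_y': 54.94767772051574, 'cx': 318.9039170029189, 'cy': 199.84469918430082, 'rvec': array([ 0.98931363, -2.47637949,  1.05025608]), 'tvec': array([0.38917632, 0.31149145, 0.48923357])} 0.0 2.1797147
```

View pics/top0.png

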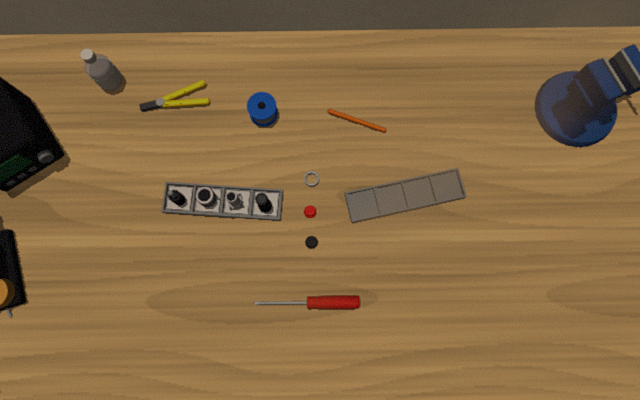

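View pics/side0.png

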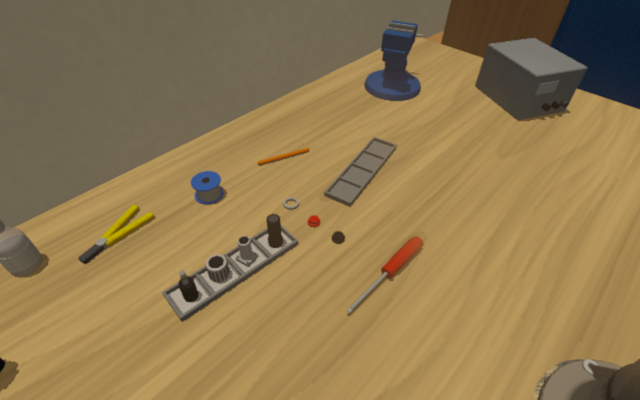

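The top view shows, left to right, the jack (178,197), coupling (206,197), panel (236,201) and barrel (264,202). The empty tray is to the right, spanning columns 345–466. The side view agrees, so the barrel goes to the nearest cell and the jack to the farthest.

```bash
cat > h.py <<'E'
import numpy as np,cv2
from workcell import ctrl
def cam(n):
    m=ctrl.camera_model(n);f=200/np.tan(np.radians(m["fov_y"]/2))
    return f,m["cx"],m["cy"],cv2.Rodrigues(m["rvec"])[0],m["tvec"]
def ray(n,uv,z):
    f,cx,cy,R,t=cam(n);uv=np.atleast_2d(uv).astype(float)
    d=np.c_[(uv[:,0]-cx)/f,(uv[:,1]-cy)/f,np.ones(len(uv))]@R
    o=-R.T@t;return o+d*((z-o[2])/d[:,2])[:,None]
def cloud(n,dep):
    f,cx,cy,R,t=cam(n);v,u=np.mgrid[:400,:640]
    P=(np.dstack([(u-cx)/f*dep,(v-cy)/f*dep,dep])-t)@R
    P[dep==0]=np.nan;return P
E
python3 - <<'E'
from h import *
f,cx,cy,R,t=cam("top");print("cam",-R.T@t, f)
f2,cx2,cy2,R2,t2=cam("side");print("cam",-R2.T@t2)
p,d=ctrl.read_camera("top");hsv=cv2.cvtColor(p,cv2.COLOR_RGB2HSV)
print(hsv[190,390],hsv[190,192],hsv[150,300],hsv[214,180])
P=cloud("top",d)
g=((hsv[...,1]<75)).astype(np.uint8)
for nm,(x0,x1) in dict(a=(150,298),b=(335,480)).items():
    m=np.zeros_like(g);m[160:232,x0:x1]=g[160:232,x0:x1]
    m=cv2.morphologyEx(m,cv2.MORPH_OPEN,np.ones((3,3)))
    c=max(cv2.findContours(m,0,2)[0],key=cv2.contourArea)
    w=ray("top",c[:,0],.012)[:,:2]
    r=cv2.minAreaRect((w*1000).astype(np.float32));print(nm,r,cv2.boundingRect(c))
S=cloud("side",ctrl.read_camera("side")[1])
for nm,Q in(("top",P),("side",S)):
  Q=Q[~np.isnan(Q[...,0])];
  Q=Q[(Q[:,0]>.3)&(Q[:,0]<.8)&(abs(Q[:,1])<.35)&(Q[:,2]>.022)&(Q[:,2]<.1)]
  im=np.zeros((500,700),np.uint8);ij=((Q[:,:2]-[.3,-.35])*1000).astype(int);im[ij[:,0],ij[:,1]]=255
  im=cv2.dilate(im,np.ones((5,5)));n,lab,st,ce=cv2.connectedComponentsWithStats(im)
  l=lab[ij[:,0],ij[:,1]]
  for k in range(1,n):
    q=Q[l==k]
    if len(q)>15:print(nm,len(q),q.min(0).round(3),q.max(0).round(3),q.mean(0).round(3))
E
```

```text
cam [ 0.36484087 -0.01782201  0.92823129] 471.2496969718379
cam [0.19830628 0.36800218 0.55953877]
[ 17  66 109] [ 21  36 100] [ 16 134 158] [ 16 133  65]
a ((569.3519897460938, 172.3965606689453), (236.05152893066406, 63.30506134033203), 85.25508117675781) (162, 182, 121, 38)
b ((576.97802734375, -192.29800415039062), (62.78528594970703, 235.48219299316406), 11.78293228149414) (345, 172, 121, 50)
top 466 [ 0.359 -0.093  0.022] [0.38  0.005 0.029] [ 0.369 -0.046  0.025]
top 198 [0.547 0.074 0.022] [0.57  0.097 0.076] [0.556 0.085 0.061]
top 147 [0.558 0.135 0.023] [0.578 0.156 0.061] [0.566 0.144 0.051]
top 292 [0.558 0.183 0.023] [0.591 0.217 0.048] [0.573 0.199 0.041]
top 174 [0.562 0.245 0.022] [0.585 0.267 0.077] [0.571 0.254 0.048]
top 663 [0.729 0.063 0.023] [0.789 0.122 0.044] [0.759 0.093 0.04 ]
side 472 [ 0.362 -0.092  0.022] [0.382 0.008 0.028] [ 0.371 -0.04   0.025]
side 364 [0.548 0.077 0.022] [0.574 0.102 0.075] [0.557 0.093 0.054]
side 267 [0.56  0.138 0.022] [0.583 0.159 0.061] [0.567 0.151 0.047]
side 443 [0.56  0.186 0.022] [0.593 0.22  0.048] [0.573 0.205 0.04 ]
side 351 [0.564 0.248 0.022] [0.589 0.271 0.078] [0.572 0.261 0.046]
side 569 [0.73  0.065 0.022] [0.793 0.125 0.044] [0.759 0.097 0.039]
```

```bash
cat >> h.py <<'E'
def go(x,y,z,yaw):
    s=ctrl.get_state();R=s["tool_rot"];a=np.radians(yaw);c,q=np.cos(a),np.sin(a)
    T=np.c_[[-q,c,0],[c,q,0],[0,0,-1]]
    print((R.T@(np.array([x,y,z])-s["eef_pos"])*1000).round(1),np.degrees(cv2.Rodrigues(R.T@T)[0].ravel()).round(1))
A=-4.74;B=11.78
E
python3 -c "
from h import *
go(.560,.0865,.150,A)"
```

```text
[-521.  -326.8   50.9] [-0.1  0.1 80.4]
```

Call:
{"api": "apply_moves", "payload": {"rows": [[-37,-23,4,0,0,6,1],[-74,-47,8,0,0,12,1],[-112,-70,12,0,0,17,1],[-149,-93,15,0,0,23,1],[-186,-117,18,0,0,29,1],[-223,-140,22,0,0,35,1],[-260,-163,25,0,0,40,1],[-298,-187,29,0,0,46,1],[-335,-210,33,0,0,52,1],[-372,-233,36,0,0,57,1],[-409,-257,40,0,0,63,1],[-446,-280,44,0,0,69,1],[-484,-303,47,0,0,75,1],[-521,-327,51,0,0,80.4,1],[-521,-327,51,0,0,80.4,1],[-521,-327,51,0,0,80.4,1]]}}

```text
clock: 2.2
eef_pos: [0.5594, 0.0876, 0.1497]
tool_rot: [[0.082, 0.997, -0.001], [0.997, -0.082, 0.001], [0.001, -0.001, -1.0]]
wrist_force: [0.5, 0.6, -0.9]
grip_width: 0.0853
gripper_force: 0.0
```

```bash
python3 -c "
from h import *
go(.560,.0865,.026,A);print(ctrl.get_state()['joint_positions'],ctrl.get_state()['clock'])"
```

```text
[ -1.1   0.8 123.7] [-0.1 -0.   0. ]
[-34.034598    23.63359096  32.47536412  89.61907277 -13.24154153
  70.68117316  -4.04004251] 2.2
```

Call:
{"api": "apply_moves", "payload": {"rows": [[-1,1,30,0,0,0,1],[-1,1,60,0,0,0,1],[-1,1,90,0,0,0,1],[-1,1,110,0,0,0,1],[-1,1,124,0,0,0,1],[-1,1,124,0,0,0,0.6],[-1,1,124,0,0,0,0],[-1,1,124,0,0,0,0],[-1,1,124,0,0,0,0],[-1,1,124,0,0,0,0],[-1,1,124,0,0,0,0],[-1,1,124,0,0,0,0]]}}

```text
clock: 3.7
eef_pos: [0.5617, 0.0858, 0.0272]
tool_rot: [[0.083, 0.997, 0.002], [0.997, -0.083, 0.001], [0.001, 0.002, -1.0]]
wrist_force: [-0.5, 0.8, 6.6]
grip_width: 0.0215
gripper_force: 58.7
```

```bash
python3 -c "
from h import *
p,d=ctrl.read_camera('side');cv2.imwrite('pics/s1.png',cv2.resize(p[120:340,120:420,::-1],None,fx=2.5,fy=2.5))"
```

```text
(no output)
```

View pics/s1.png

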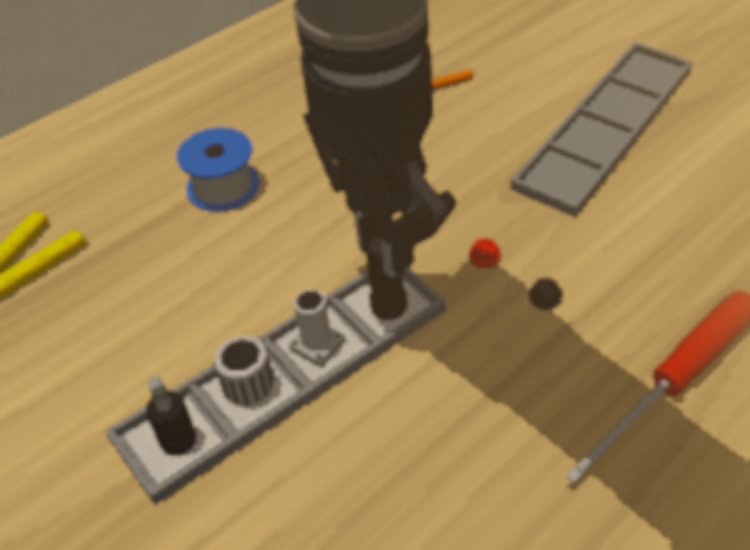

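The gripper is closed on the barrel at crop (388,290) and the other three parts are undisturbed.

```bash
python3 -c "
from h import *
go(.5593,-.1071,.036,B)"
```

```text
[-192.4   13.7   -8.9] [  0.1  -0.  -16.5]
```

Call:
{"api": "apply_moves", "payload": {"rows": [[0,0,-10,0,0,0,0],[0,0,-30,0,0,0,0],[0,0,-55,0,0,0,0],[-15,1,-70,0,0,-1,0],[-45,3,-70,0,0,-4,0],[-80,6,-70,0,0,-7,0],[-115,8,-70,0,0,-10,0],[-150,11,-70,0,0,-13,0],[-180,13,-70,0,0,-15.5,0],[-192,14,-70,0,0,-16.5,0],[-192,14,-55,0,0,-16.5,0],[-192,14,-35,0,0,-16.5,0],[-192,14,-18,0,0,-16.5,0],[-192,14,-9,0,0,-16.5,0],[-192,14,-9,0,0,-16.5,0]]}}

```text
clock: 5.62
eef_pos: [0.5583, -0.1063, 0.0341]
tool_rot: [[-0.204, 0.979, -0.002], [0.979, 0.204, 0.0], [0.001, -0.002, -1.0]]
wrist_force: [-0.3, 0.6, -0.7]
grip_width: 0.0213
gripper_force: 58.8
```

```bash
python3 -c "
from h import *
go(.5593,-.1071,.0247,B)
p,d=ctrl.read_camera('side');cv2.imwrite('pics/s2.png',cv2.resize(p[60:280,250:550,::-1],None,fx=2.5,fy=2.5))"
```

```text
[-1.   0.9  9.4] [-0.1 -0.  -0. ]
```

View pics/s2.png

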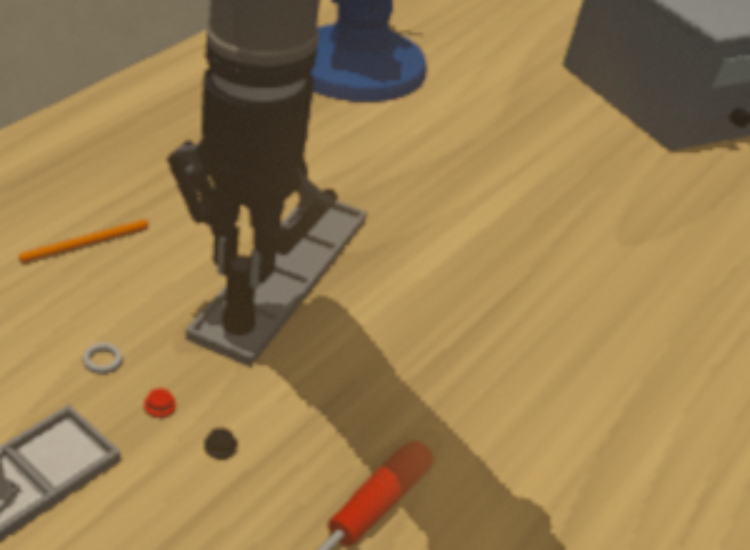

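The barrel hangs upright over the near cell at crop (238,310).

Call:
{"api": "apply_moves", "payload": {"rows": [[-1,1,4,0,0,0,0],[-1,1,7,0,0,0,0],[-1,1,8.5,0,0,0,0],[-1,1,9,0,0,0,0],[-1,1,9,0,0,0,0]]}}

```text
clock: 6.3
eef_pos: [0.5602, -0.1076, 0.0261]
tool_rot: [[-0.203, 0.979, 0.0], [0.979, 0.203, 0.0], [0.0, 0.0, -1.0]]
wrist_force: [0.7, -0.5, -0.3]
grip_width: 0.0218
gripper_force: 58.7
```

Call:
{"api": "apply_moves", "payload": {"rows": [[0,0,0.5,0,0,0,0],[0,0,0.8,0,0,0,0],[0,0,0.8,0,0,0,0]]}}

```text
clock: 6.68
eef_pos: [0.5601, -0.1076, 0.0253]
tool_rot: [[-0.203, 0.979, -0.0], [0.979, 0.203, 0.0], [0.0, -0.0, -1.0]]
wrist_force: [0.5, -0.4, -0.2]
grip_width: 0.0215
gripper_force: 58.7
```

Call:
{"api": "apply_moves", "payload": {"rows": [[0,0,0.4,0,0,0,0],[0,0,0.7,0,0,0,0],[0,0,0.7,0,0,0,0]]}}

```text
clock: 7.05
eef_pos: [0.5601, -0.1076, 0.0246]
tool_rot: [[-0.203, 0.979, -0.0], [0.979, 0.203, 0.0], [0.0, -0.0, -1.0]]
wrist_force: [0.2, 0.4, -0.6]
grip_width: 0.0218
gripper_force: 58.7
```

Call:
{"api": "apply_moves", "payload": {"rows": [[0,0,0.5,0,0,0,0],[0,0,1,0,0,0,0],[0,0,1,0,0,0,0]]}}

```text
clock: 7.42
eef_pos: [0.5603, -0.1078, 0.0243]
tool_rot: [[-0.203, 0.979, 0.0], [0.979, 0.203, 0.0], [-0.0, 0.0, -1.0]]
wrist_force: [-1.6, 0.5, 5.3]
grip_width: 0.0213
gripper_force: 59.2
```

Call:
{"api": "apply_moves", "payload": {"rows": [[0,0,0.5,0,0,0,0],[0,0,0.8,0,0,0,0],[0,0,0.8,0,0,0,0]]}}

```text
clock: 7.8
eef_pos: [0.5604, -0.1079, 0.0242]
tool_rot: [[-0.203, 0.979, 0.001], [0.979, 0.203, 0.0], [-0.0, 0.001, -1.0]]
wrist_force: [-3.1, 0.3, 9.3]
grip_width: 0.0211
gripper_force: 59.7
```

Contact came exactly 3 mm below the pick-up height, as it should. Releasing.

Call:
{"api": "apply_moves", "payload": {"rows": [[0,0,-1,0,0,0,0.3],[0,0,-1,0,0,0,0.5],[0,0,-1,0,0,0,0.8],[0,0,-1,0,0,0,0.9],[0,0,-20,0,0,0,0.9],[0,0,-50,0,0,0,1],[0,0,-85,0,0,0,1],[0,0,-110,0,0,0,1],[0,0,-110,0,0,0,1]]}}

```text
clock: 8.93
eef_pos: [0.562, -0.1082, 0.135]
tool_rot: [[-0.203, 0.979, 0.005], [0.979, 0.203, -0.001], [-0.002, 0.005, -1.0]]
wrist_force: [-0.2, -0.0, -0.5]
grip_width: 0.0852
gripper_force: 0.0
```

```bash
cat > parts.py <<'E'
from h import *
def parts():
  for nm in("top","side"):
    Q=cloud(nm,ctrl.read_camera(nm)[1]);Q=Q[~np.isnan(Q[...,0])]
    Q=Q[(Q[:,0]>.5)&(Q[:,0]<.68)&(abs(Q[:,1])<.32)&(Q[:,2]>.022)&(Q[:,2]<.085)]
    im=np.zeros((200,700),np.uint8);ij=((Q[:,:2]-[.5,-.35])*1000).astype(int);im[ij[:,0],ij[:,1]]=255
    im=cv2.dilate(im,np.ones((5,5)));n,lab,st,ce=cv2.connectedComponentsWithStats(im)
    l=lab[ij[:,0],ij[:,1]]
    for k in range(1,n):
      q=Q[l==k]
      if len(q)>15:print(nm,len(q),q.min(0).round(3),q.max(0).round(3),((q.min(0)+q.max(0))/2)[:2].round(3))
E
python3 -c "
from parts import *
parts()
go(.570,.1465,.140,A)
p,d=ctrl.read_camera('side');cv2.imwrite('pics/s3.png',cv2.resize(p[100:320,150:450,::-1],None,fx=2.5,fy=2.5))"
```

```text
top 151 [0.558 0.135 0.022] [0.579 0.156 0.061] [0.568 0.146]
top 293 [0.557 0.183 0.022] [0.591 0.218 0.047] [0.574 0.2  ]
top 174 [0.562 0.245 0.022] [0.584 0.268 0.076] [0.573 0.256]
side 275 [ 0.548 -0.119  0.022] [ 0.572 -0.092  0.071] [ 0.56  -0.105]
side 265 [0.56  0.138 0.022] [0.583 0.16  0.061] [0.571 0.149]
side 446 [0.559 0.186 0.022] [0.594 0.22  0.047] [0.577 0.203]
side 352 [0.565 0.248 0.022] [0.589 0.271 0.078] [0.577 0.259]
[246.5  61.7  -7.8] [-0.  -0.  16.5]
```

View pics/s3.png

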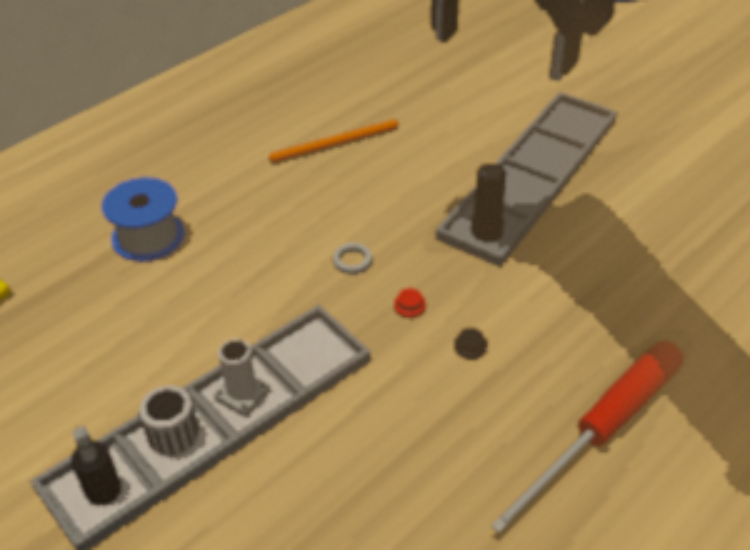

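The barrel stands upright at crop (489,205), about 2 mm from its cell centre. Next is the panel.

Call:
{"api": "apply_moves", "payload": {"rows": [[30,8,-8,0,0,2,1],[75,19,-8,0,0,5,1],[120,30,-8,0,0,8,1],[165,42,-8,0,0,11,1],[210,53,-8,0,0,14,1],[240,60,-8,0,0,16,1],[246,62,-8,0,0,16.5,1],[246,62,-8,0,0,16.5,1],[246,62,10,0,0,16.5,1],[246,62,40,0,0,16.5,1],[246,62,75,0,0,16.5,1],[246,62,98,0,0,16.5,1],[246,62,109,0,0,16.5,1],[246,62,109,0,0,16.5,1]]}}

```text
clock: 10.82
eef_pos: [0.5706, 0.144, 0.0235]
tool_rot: [[0.085, 0.996, -0.001], [0.996, -0.085, -0.001], [-0.001, -0.001, -1.0]]
wrist_force: [0.7, 0.4, -0.2]
grip_width: 0.0855
gripper_force: 0.0
```

Call:
{"api": "apply_moves", "payload": {"rows": [[0,0,0,0,0,0,0.5],[0,0,0,0,0,0,0],[0,0,0,0,0,0,0],[0,0,0,0,0,0,0],[0,0,0,0,0,0,0],[0,0,0,0,0,0,0],[0,0,0,0,0,0,0]]}}

```text
clock: 11.7
eef_pos: [0.571, 0.1461, 0.0245]
tool_rot: [[0.083, 0.997, 0.001], [0.997, -0.083, 0.001], [0.001, 0.0, -1.0]]
wrist_force: [-2.2, 0.7, 5.8]
grip_width: 0.0167
gripper_force: 58.7
```

```bash
python3 -c "
from h import *
go(.5711,-.1639,.030,B);print(ctrl.get_state()['joint_positions'])"
```

```text
[-308.9   25.8   -5.6] [  0.   -0.  -16.5]
[-35.5044984   33.1519252   28.04699015  94.17545901 -17.85825283
  57.1285381   -6.31336725]
```

Call:
{"api": "apply_moves", "payload": {"rows": [[0,0,-5,0,0,0,0],[0,0,-20,0,0,0,0],[0,0,-45,0,0,0,0],[0,0,-75,0,0,0,0],[0,0,-90,0,0,0,0],[0,0,-90,0,0,0,0]]}}

```text
clock: 12.45
eef_pos: [0.5718, 0.146, 0.1151]
tool_rot: [[0.083, 0.997, 0.003], [0.997, -0.083, 0.001], [0.001, 0.003, -1.0]]
wrist_force: [-0.9, -0.2, -1.1]
grip_width: 0.0168
gripper_force: 58.6
```

```bash
python3 -c "
from h import *
go(.5711,-.1639,.030,B)
p,d=ctrl.read_camera('side');cv2.imwrite('pics/s4.png',cv2.resize(p[120:320,150:350,::-1],None,fx=3,fy=3))"
```

```text
[-309.    24.8   84.9] [  0.2  -0.  -16.5]
```

View pics/s4.png

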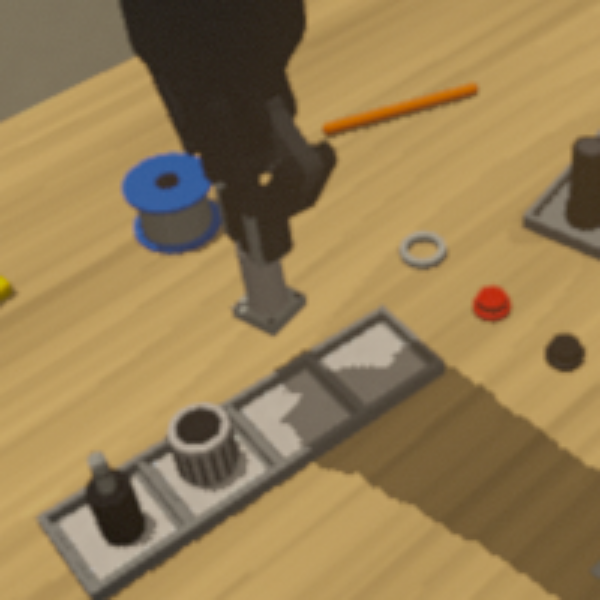

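The panel is held upright above its pad at crop (265,280).

Call:
{"api": "apply_moves", "payload": {"rows": [[-15,1,0,0,0,-1,0],[-50,4,0,0,0,-3,0],[-92,7,0,0,0,-5,0],[-134,11,0,0,0,-7,0],[-176,14,0,0,0,-9,0],[-218,18,0,0,0,-12,0],[-260,21,0,0,0,-14,0],[-295,24,0,0,0,-16,0],[-309,25,0,0,0,-16.5,0],[-309,25,0,0,0,-16.5,0],[-309,25,15,0,0,-16.5,0],[-309,25,40,0,0,-16.5,0],[-309,25,65,0,0,-16.5,0],[-309,25,80,0,0,-16.5,0],[-309,25,85,0,0,-16.5,0],[-309,25,85,0,0,-16.5,0],[-309,25,85,0,0,-16.5,0]]}}

```text
clock: 14.62
eef_pos: [0.571, -0.1644, 0.0298]
tool_rot: [[-0.203, 0.979, 0.002], [0.979, 0.203, -0.001], [-0.001, 0.002, -1.0]]
wrist_force: [0.6, -0.6, -0.7]
grip_width: 0.0168
gripper_force: 58.7
```

Call:
{"api": "apply_moves", "payload": {"rows": [[0,0,3,0,0,0,0],[0,0,5.5,0,0,0,0],[0,0,7,0,0,0,0],[0,0,7.5,0,0,0,0],[0,0,8,0,0,0,0],[0,0,8,0,0,0,0],[0,0,8,0,0,0,0]]}}

```text
clock: 15.5
eef_pos: [0.5701, -0.1644, 0.0216]
tool_rot: [[-0.203, 0.979, 0.0], [0.979, 0.203, -0.0], [-0.0, 0.0, -1.0]]
wrist_force: [-1.6, 0.1, 4.2]
grip_width: 0.0168
gripper_force: 59.7
```

Call:
{"api": "apply_moves", "payload": {"rows": [[0,0,0.4,0,0,0,0],[0,0,0.7,0,0,0,0],[0,0,0.7,0,0,0,0]]}}

```text
clock: 15.88
eef_pos: [0.5702, -0.1645, 0.0215]
tool_rot: [[-0.203, 0.979, 0.001], [0.979, 0.203, -0.0], [-0.0, 0.001, -1.0]]
wrist_force: [-2.5, 0.5, 8.3]
grip_width: 0.017
gripper_force: 60.3
```

Call:
{"api": "apply_moves", "payload": {"rows": [[0,0,-1,0,0,0,0.3],[0,0,-1,0,0,0,0.5],[0,0,-1,0,0,0,0.8],[0,0,-1,0,0,0,0.9],[0,0,-20,0,0,0,0.9],[0,0,-50,0,0,0,1],[0,0,-85,0,0,0,1],[0,0,-115,0,0,0,1],[0,0,-115,0,0,0,1]]}}

```text
clock: 17.0
eef_pos: [0.5727, -0.1654, 0.1396]
tool_rot: [[-0.203, 0.979, 0.008], [0.979, 0.203, -0.002], [-0.004, 0.007, -1.0]]
wrist_force: [-0.4, -0.0, -0.5]
grip_width: 0.0854
gripper_force: 0.0
```

```bash
python3 -c "
from parts import *
parts()
go(.5755,.2015,.018,A)"
```

```text
top 180 [ 0.546 -0.118  0.023] [ 0.57  -0.095  0.072] [ 0.558 -0.107]
top 292 [0.557 0.183 0.023] [0.591 0.217 0.047] [0.574 0.2  ]
top 170 [0.562 0.245 0.023] [0.584 0.268 0.078] [0.573 0.256]
side 277 [ 0.548 -0.116  0.022] [ 0.572 -0.092  0.072] [ 0.56  -0.104]
side 170 [ 0.559 -0.172  0.023] [ 0.581 -0.15   0.057] [ 0.57  -0.161]
side 440 [0.559 0.187 0.022] [0.593 0.22  0.047] [0.576 0.203]
side 351 [0.564 0.248 0.022] [0.589 0.271 0.078] [0.577 0.259]
[357.   79.4 117.8] [ 0.1  0.  16.5]
```

Call:
{"api": "apply_moves", "payload": {"rows": [[25,6,0,0,0,1,1],[65,15,0,0,0,3,1],[110,25,0,0,0,5,1],[155,35,0,0,0,7,1],[200,45,0,0,0,9,1],[245,55,0,0,0,11,1],[290,65,0,0,0,13,1],[330,74,0,0,0,15,1],[350,78,0,0,0,16.5,1],[357,79,0,0,0,16.5,1],[357,79,0,0,0,16.5,1],[357,79,20,0,0,16.5,1],[357,79,50,0,0,16.5,1],[357,79,85,0,0,16.5,1],[357,79,108,0,0,16.5,1],[357,79,118,0,0,16.5,1],[357,79,121.5,0,0,16.5,1],[357,79,121.5,0,0,16.5,1],[357,79,121.5,0,0,16.5,1]]}}

```text
clock: 19.48
eef_pos: [0.5757, 0.2017, 0.0147]
tool_rot: [[0.083, 0.997, 0.002], [0.997, -0.083, 0.001], [0.001, 0.002, -1.0]]
wrist_force: [0.0, -0.4, 0.5]
grip_width: 0.0853
gripper_force: 0.0
```

Call:
{"api": "apply_moves", "payload": {"rows": [[0,0,0,0,0,0,0.5],[0,0,0,0,0,0,0],[0,0,0,0,0,0,0],[0,0,0,0,0,0,0],[0,0,0,0,0,0,0],[0,0,0,0,0,0,0],[0,0,0,0,0,0,0]]}}

```text
clock: 20.35
eef_pos: [0.5748, 0.2015, 0.0136]
tool_rot: [[0.083, 0.997, 0.0], [0.997, -0.083, 0.0], [0.0, 0.0, -1.0]]
wrist_force: [-1.0, -0.8, 0.0]
grip_width: 0.0002
gripper_force: 0.0
```

Call:
{"api": "apply_moves", "payload": {"rows": [[0,0,-5,0,0,0,0],[0,0,-20,0,0,0,0],[0,0,-45,0,0,0,0],[0,0,-75,0,0,0,0],[0,0,-100,0,0,0,0],[0,0,-105,0,0,0,0],[0,0,-105,0,0,0,0]]}}

```text
clock: 21.22
eef_pos: [0.5748, 0.2015, 0.1188]
tool_rot: [[0.083, 0.997, 0.0], [0.997, -0.083, 0.0], [0.0, 0.0, -1.0]]
wrist_force: [0.8, 0.1, -0.7]
grip_width: 0.0001
gripper_force: 0.0
```

```bash
python3 -c "
from h import *
go(.5829,-.2207,.030,B);print(ctrl.get_state()['joint_positions'])
p,d=ctrl.read_camera('side');cv2.imwrite('pics/s5.png',cv2.resize(p[100:320,150:450,::-1],None,fx=2.5,fy=2.5))"
```

```text
[-420.1   43.1   88.7] [  0.   -0.  -16.5]
[-40.36780061  29.65599616  29.02934629  84.83647931 -14.88407449
  69.32607044 -14.02878504]
```

View pics/s5.png

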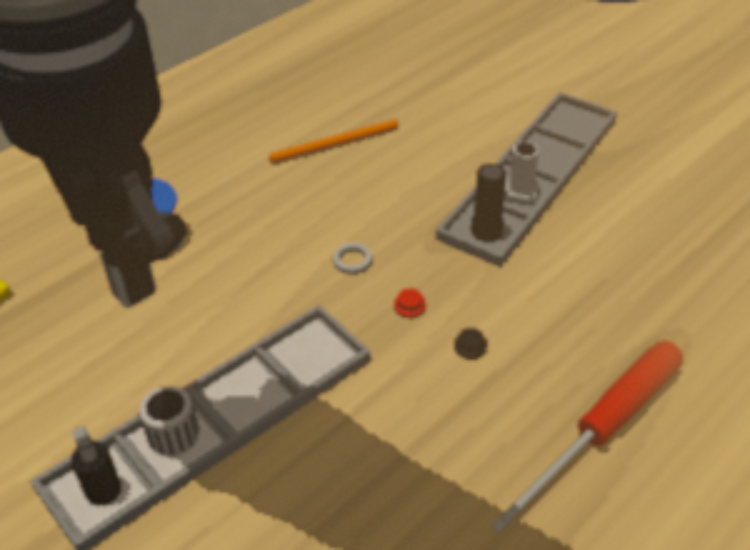

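The fingers shut to zero and the coupling still stands on its pad at crop (168,420). I'll check where the fingers really were.

```bash
python3 -c "
from parts import *
parts()
s=ctrl.get_state();print(s['eef_pos'])
for n in('side','top'):
  f,cx,cy,R,t=cam(n)
  for X in(s['eef_pos'],[.5755,.2015,.043]):
    q=R@np.array(X)+t;print(n,q[0]/q[2]*f+cx,q[1]/q[2]*f+cy)
p,d=ctrl.read_camera('side')
P=cloud('side',d);Q=P[~np.isnan(P[...,0])]
Q=Q[(abs(Q[:,0]-.575)<.06)&(abs(Q[:,1]-.2)<.06)&(Q[:,2]>.06)&(Q[:,2]<.2)]
for z in np.arange(.06,.2,.01):
  q=Q[(Q[:,2]>z)&(Q[:,2]<z+.01)]
  if len(q):print(z.round(2),len(q),q.min(0).round(3),q.max(0).round(3))
"
```

```text
top 182 [ 0.545 -0.118  0.023] [ 0.57  -0.095  0.072] [ 0.557 -0.106]
top 144 [ 0.556 -0.175  0.022] [ 0.578 -0.154  0.059] [ 0.567 -0.164]
top 289 [0.557 0.183 0.023] [0.59  0.217 0.048] [0.574 0.2  ]
side 275 [ 0.548 -0.117  0.022] [ 0.572 -0.092  0.072] [ 0.56  -0.104]
side 173 [ 0.559 -0.173  0.022] [ 0.582 -0.15   0.058] [ 0.57  -0.162]
side 446 [0.559 0.186 0.022] [0.593 0.22  0.047] [0.576 0.203]
side 352 [0.564 0.248 0.022] [0.588 0.271 0.077] [0.576 0.259]
[0.57380198 0.20133244 0.11727702]
side 209.06298819314478 233.23113939782155
side 216.80630310436314 262.3745430391889
top 193.88599246534636 185.6439634627817
top 203.84764163616987 194.2646808209142
0.06 12 [0.573 0.255 0.061] [0.575 0.26  0.07 ]
0.07 16 [0.573 0.255 0.07 ] [0.579 0.26  0.078]
0.14 8 [0.569 0.192 0.148] [0.57  0.209 0.15 ]
0.15 49 [0.562 0.192 0.151] [0.584 0.213 0.16 ]
0.16 91 [0.56  0.191 0.16 ] [0.582 0.213 0.17 ]
0.17 84 [0.56  0.192 0.17 ] [0.582 0.213 0.18 ]
0.18 16 [0.564 0.211 0.18 ] [0.584 0.215 0.19 ]
0.19 93 [0.541 0.195 0.191] [0.605 0.217 0.2  ]
```

The depth shows the shut fingertips at z≈0.148 while the reported TCP is 0.117. So the tips are really about 31 mm higher than reported, with x and y agreeing. I'll check whether that offset holds lower down, with the fingers still shut above the coupling.

Call:
{"api": "apply_moves", "payload": {"rows": [[0,0,20,0,0,0,0],[0,0,45,0,0,0,0],[0,0,60,0,0,0,0],[0,0,70,0,0,0,0],[0,0,75,0,0,0,0],[0,0,75,0,0,0,0],[0,0,75,0,0,0,0]]}}

```text
clock: 22.3
eef_pos: [0.5755, 0.2016, 0.0444]
tool_rot: [[0.083, 0.997, 0.001], [0.997, -0.083, 0.001], [0.001, 0.001, -1.0]]
wrist_force: [-0.1, -0.2, -0.9]
grip_width: 0.0
gripper_force: 0.0
```

```bash
python3 -c "
from parts import *
s=ctrl.get_state();print(s['eef_pos'],s['tool_rot'][2],s['clock'])
for n in('side','top'):
  p,d=ctrl.read_camera(n)
  if n=='side':cv2.imwrite('pics/s6.png',cv2.resize(p[180:330,130:330,::-1],None,fx=4,fy=4))
  P=cloud(n,d);Q=P[~np.isnan(P[...,0])]
  Q=Q[(abs(Q[:,0]-.575)<.02)&(abs(Q[:,1]-.2)<.02)&(Q[:,2]>.03)&(Q[:,2]<.15)]
  print(n,np.histogram(Q[:,2],np.arange(.03,.15,.005)))
go(.5755,.2015,.030,A)
"
```

```text
[0.57548755 0.2016482  0.04438142] [ 6.85782280e-04  1.42312106e-03 -9.99998752e-01] 22.3
side (array([ 42,  46, 210,  86,   0,   0,   0,   0,   0,   6,  17,  35,  30,
        34,  22,  10,   2,  11,  24,  35,  13,  19,  41]), array([0.03 , 0.035, 0.04 , 0.045, 0.05 , 0.055, 0.06 , 0.065, 0.07 ,
       0.075, 0.08 , 0.085, 0.09 , 0.095, 0.1  , 0.105, 0.11 , 0.115,
       0.12 , 0.125, 0.13 , 0.135, 0.14 , 0.145]))
top (array([ 16,  20, 121,  21,   0,   0,   0,   0,   0,   2,   9,   9,  12,
         9,   7,   6,   7,  12,  13,   9,   4,   0,   3]), array([0.03 , 0.035, 0.04 , 0.045, 0.05 , 0.055, 0.06 , 0.065, 0.07 ,
       0.075, 0.08 , 0.085, 0.09 , 0.095, 0.1  , 0.105, 0.11 , 0.115,
       0.12 , 0.125, 0.13 , 0.135, 0.14 , 0.145]))
[-0.1  0.1 14.3] [ 0.1 -0.  -0. ]
```

View pics/s6.png

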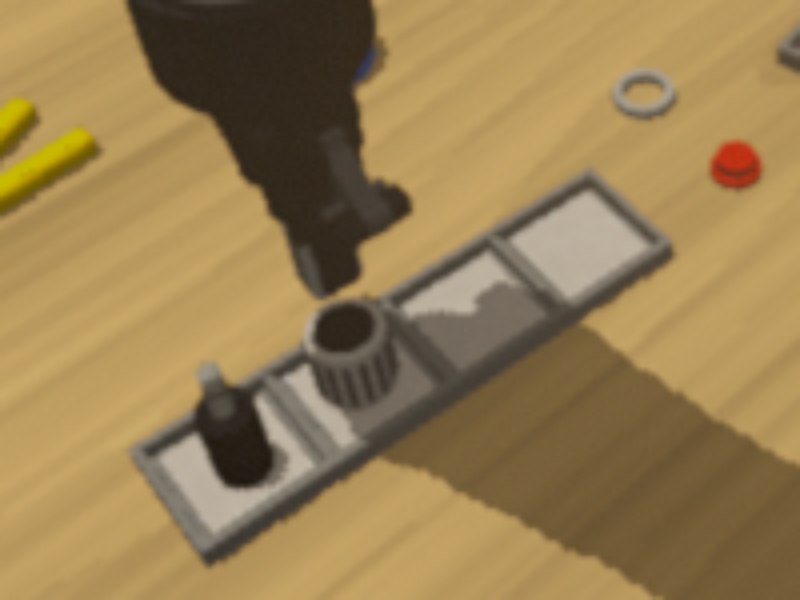

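The offset is the same lower down: tips at about 0.077 against 0.044 reported. I'll use real = reported + 0.031–0.032. Before going lower I'll measure where the wide gripper body begins.

```bash
python3 -c "
from parts import *
for n in('side','top'):
  P=cloud(n,ctrl.read_camera(n)[1]);Q=P[~np.isnan(P[...,0])]
  Q=Q[(abs(Q[:,0]-.575)<.09)&(abs(Q[:,1]-.2)<.09)&(Q[:,2]>.078)]
  for z in np.arange(.08,.26,.01):
    q=Q[(Q[:,2]>z)&(Q[:,2]<z+.01)]
    if len(q):print(n,z.round(2),len(q),q.min(0)[:2].round(3),q.max(0)[:2].round(3))
"
```

```text
side 0.08 54 [0.563 0.192] [0.585 0.213]
side 0.09 60 [0.562 0.196] [0.584 0.214]
side 0.1 33 [0.563 0.196] [0.583 0.214]
side 0.11 13 [0.565 0.211] [0.586 0.215]
side 0.12 79 [0.541 0.196] [0.605 0.218]
side 0.13 56 [0.533 0.201] [0.619 0.218]
side 0.14 102 [0.526 0.186] [0.619 0.22 ]
side 0.15 91 [0.518 0.188] [0.596 0.22 ]
side 0.16 270 [0.514 0.185] [0.594 0.222]
side 0.17 205 [0.519 0.184] [0.59  0.223]
side 0.18 194 [0.534 0.184] [0.57  0.223]
side 0.19 110 [0.536 0.195] [0.558 0.216]
side 0.2 183 [0.538 0.172] [0.586 0.239]
side 0.21 322 [0.538 0.17 ] [0.585 0.239]
side 0.22 357 [0.538 0.169] [0.587 0.24 ]
side 0.23 353 [0.539 0.171] [0.588 0.239]
side 0.24 670 [0.538 0.166] [0.597 0.239]
side 0.25 227 [0.539 0.178] [0.58  0.239]
top 0.08 17 [0.56  0.189] [0.586 0.196]
top 0.09 21 [0.56  0.189] [0.584 0.198]
top 0.1 17 [0.56  0.189] [0.579 0.197]
top 0.11 13 [0.557 0.187] [0.586 0.195]
top 0.12 58 [0.538 0.187] [0.583 0.207]
top 0.13 42 [0.531 0.185] [0.618 0.205]
top 0.14 55 [0.521 0.183] [0.623 0.203]
top 0.15 54 [0.515 0.184] [0.633 0.215]
top 0.16 221 [0.512 0.182] [0.634 0.218]
top 0.17 71 [0.519 0.183] [0.627 0.209]
top 0.18 52 [0.53  0.191] [0.545 0.213]
top 0.19 29 [0.535 0.192] [0.541 0.212]
top 0.2 57 [0.536 0.163] [0.594 0.214]
top 0.21 101 [0.536 0.162] [0.593 0.224]
top 0.22 106 [0.536 0.163] [0.591 0.218]
top 0.23 102 [0.536 0.162] [0.594 0.218]
top 0.24 310 [0.536 0.162] [0.602 0.227]
top 0.25 7 [0.541 0.166] [0.562 0.217]
```

The wide body starts about 120 mm above the tips and the knuckles stay within ±18 mm along the row, so there is room to go lower.

Call:
{"api": "apply_moves", "payload": {"rows": [[0,0,-5,0,0,0,1],[0,0,-5,0,0,0,1],[0,0,-5,0,0,0,1],[0,0,-5,0,0,0,1],[0,0,15,0,0,0,1],[0,0,32,0,0,0,1],[0,0,44,0,0,0,1],[0,0,50,0,0,0,1],[0,0,54,0,0,0,1],[0,0,57,0,0,0,1],[0,0,59,0,0,0,1],[0,0,59,0,0,0,1]]}}

```text
clock: 24.0
eef_pos: [0.5749, 0.2015, -0.0153]
tool_rot: [[0.083, 0.997, 0.0], [0.997, -0.083, 0.0], [0.0, 0.0, -1.0]]
wrist_force: [0.1, 0.4, 0.3]
grip_width: 0.0853
gripper_force: 0.0
```

Call:
{"api": "apply_moves", "payload": {"rows": [[0,0,0,0,0,0,0.5],[0,0,0,0,0,0,0.3],[0,0,0,0,0,0,0],[0,0,0,0,0,0,0],[0,0,0,0,0,0,0],[0,0,0,0,0,0,0],[0,0,0,0,0,0,0]]}}

```text
clock: 24.88
eef_pos: [0.5753, 0.2016, -0.015]
tool_rot: [[0.083, 0.997, 0.001], [0.997, -0.083, 0.0], [0.0, 0.001, -1.0]]
wrist_force: [0.1, -0.1, 3.7]
grip_width: 0.0321
gripper_force: 59.8
```

Call:
{"api": "apply_moves", "payload": {"rows": [[0,0,-5,0,0,0,0],[0,0,-20,0,0,0,0],[0,0,-45,0,0,0,0],[0,0,-75,0,0,0,0],[0,0,-95,0,0,0,0],[0,0,-100,0,0,0,0],[0,0,-100,0,0,0,0]]}}

```text
clock: 25.75
eef_pos: [0.5746, 0.2015, 0.0847]
tool_rot: [[0.083, 0.997, -0.0], [0.997, -0.083, 0.0], [0.0, -0.0, -1.0]]
wrist_force: [-0.5, -1.4, -0.3]
grip_width: 0.0325
gripper_force: 59.5
```

```bash
python3 -c "
from h import *
go(.5829,-.2207,-.010,B)
p,d=ctrl.read_camera('side');cv2.imwrite('pics/s7.png',cv2.resize(p[100:320,130:350,::-1],None,fx=2.5,fy=2.5))"
```

```text
[-420.1   43.3   94.6] [ -0.   -0.  -16.5]
```

View pics/s7.png

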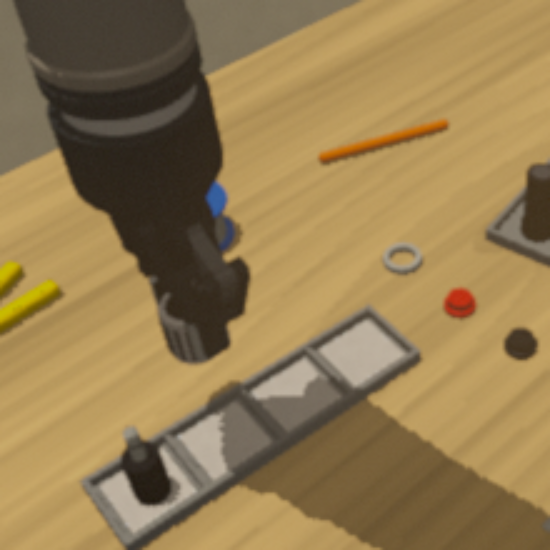

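The coupling is in the fingers at crop (190,330) and its pad is empty.

Call:
{"api": "apply_moves", "payload": {"rows": [[-15,2,0,0,0,-1,0],[-50,5,0,0,0,-2,0],[-95,10,0,0,0,-4,0],[-140,14,0,0,0,-6,0],[-185,19,0,0,0,-7,0],[-230,24,0,0,0,-9,0],[-275,28,0,0,0,-11,0],[-320,33,0,0,0,-13,0],[-365,38,0,0,0,-15,0],[-403,41,0,0,0,-16,0],[-420,43,0,0,0,-16.5,0],[-420,43,0,0,0,-16.5,0],[-420,43,15,0,0,-16.5,0],[-420,43,40,0,0,-16.5,0],[-420,43,65,0,0,-16.5,0],[-420,43,85,0,0,-16.5,0],[-420,43,94,0,0,-16.5,0],[-420,43,94,0,0,-16.5,0],[-420,43,94,0,0,-16.5,0]]}}

```text
clock: 28.18
eef_pos: [0.5837, -0.221, -0.0084]
tool_rot: [[-0.203, 0.979, 0.002], [0.979, 0.203, -0.001], [-0.001, 0.002, -1.0]]
wrist_force: [-0.4, -0.7, 0.4]
grip_width: 0.0324
gripper_force: 59.5
```

Call:
{"api": "apply_moves", "payload": {"rows": [[0,0,3,0,0,0,0],[0,0,5.5,0,0,0,0],[0,0,7,0,0,0,0],[0,0,7.5,0,0,0,0],[0,0,7.5,0,0,0,0],[0,0,7.5,0,0,0,0]]}}

```text
clock: 28.92
eef_pos: [0.5828, -0.2207, -0.0169]
tool_rot: [[-0.203, 0.979, 0.0], [0.979, 0.203, -0.0], [-0.0, 0.0, -1.0]]
wrist_force: [-0.5, -1.0, -0.2]
grip_width: 0.0324
gripper_force: 59.5
```

Call:
{"api": "apply_moves", "payload": {"rows": [[0,0,0.5,0,0,0,0],[0,0,1,0,0,0,0],[0,0,1.3,0,0,0,0],[0,0,1.3,0,0,0,0]]}}

```text
clock: 29.42
eef_pos: [0.5828, -0.2206, -0.018]
tool_rot: [[-0.203, 0.979, 0.0], [0.979, 0.203, 0.0], [0.0, 0.0, -1.0]]
wrist_force: [0.0, -0.1, 2.4]
grip_width: 0.032
gripper_force: 59.7
```

Call:
{"api": "apply_moves", "payload": {"rows": [[0,0,0,0,0,0,0.5],[0,0,-1,0,0,0,0.65],[0,0,-2,0,0,0,0.8],[0,0,-2,0,0,0,0.9],[0,0,-20,0,0,0,0.9],[0,0,-50,0,0,0,1],[0,0,-85,0,0,0,1],[0,0,-120,0,0,0,1],[0,0,-125,0,0,0,1],[0,0,-125,0,0,0,1]]}}

```text
clock: 30.68
eef_pos: [0.5829, -0.2207, 0.1075]
tool_rot: [[-0.203, 0.979, 0.001], [0.979, 0.203, -0.0], [-0.0, 0.001, -1.0]]
wrist_force: [0.8, 0.2, -0.7]
grip_width: 0.0853
gripper_force: 0.0
```

```bash
python3 -c "
from parts import *
parts()
go(.575,.2577,-.009,A)"
```

```text
top 183 [ 0.545 -0.118  0.022] [ 0.57  -0.095  0.074] [ 0.558 -0.106]
top 142 [ 0.556 -0.175  0.023] [ 0.578 -0.153  0.058] [ 0.567 -0.164]
top 176 [0.562 0.245 0.022] [0.584 0.268 0.077] [0.573 0.256]
top 46 [ 0.574 -0.216  0.023] [ 0.597 -0.203  0.044] [ 0.586 -0.21 ]
side 276 [ 0.548 -0.117  0.022] [ 0.573 -0.091  0.071] [ 0.56  -0.104]
side 169 [ 0.558 -0.173  0.023] [ 0.581 -0.15   0.057] [ 0.569 -0.162]
side 349 [0.564 0.248 0.022] [0.59  0.271 0.078] [0.577 0.259]
side 207 [ 0.566 -0.234  0.022] [ 0.601 -0.2    0.044] [ 0.584 -0.217]
[469.   90.7 115.1] [-0.1 -0.1 16.5]
```

Call:
{"api": "apply_moves", "payload": {"rows": [[20,4,0,0,0,1,1],[60,12,0,0,0,2,1],[105,20,0,0,0,4,1],[150,29,0,0,0,5,1],[195,38,0,0,0,7,1],[240,46,0,0,0,8,1],[285,55,0,0,0,10,1],[330,64,0,0,0,12,1],[375,72,0,0,0,13,1],[420,81,0,0,0,15,1],[455,88,0,0,0,16,1],[469,91,0,0,0,16.5,1],[469,91,0,0,0,16.5,1],[469,91,15,0,0,16.5,1],[469,91,40,0,0,16.5,1],[469,91,70,0,0,16.5,1],[469,91,95,0,0,16.5,1],[469,91,112,0,0,16.5,1],[469,91,121,0,0,16.5,1],[469,91,121,0,0,16.5,1]]}}

```text
clock: 33.28
eef_pos: [0.5764, 0.2564, -0.0146]
tool_rot: [[0.084, 0.996, -0.001], [0.996, -0.084, -0.001], [-0.001, -0.001, -1.0]]
wrist_force: [0.2, -0.4, 0.3]
grip_width: 0.0852
gripper_force: 0.0
```

Call:
{"api": "apply_moves", "payload": {"rows": [[0,0,0,0,0,0,0.8],[0,0,0,0,0,0,0.4],[0,0,0,0,0,0,0],[0,0,0,0,0,0,0],[0,0,0,0,0,0,0],[0,0,0,0,0,0,0],[0,0,0,0,0,0,0]]}}

```text
clock: 34.15
eef_pos: [0.577, 0.2574, -0.0135]
tool_rot: [[0.083, 0.997, 0.001], [0.997, -0.083, 0.001], [0.001, 0.001, -1.0]]
wrist_force: [-1.0, -0.3, 5.0]
grip_width: 0.0226
gripper_force: 58.8
```

Call:
{"api": "apply_moves", "payload": {"rows": [[0,0,-5,0,0,0,0],[0,0,-20,0,0,0,0],[0,0,-45,0,0,0,0],[0,0,-75,0,0,0,0],[0,0,-100,0,0,0,0],[0,0,-105,0,0,0,0],[0,0,-105,0,0,0,0]]}}

```text
clock: 35.02
eef_pos: [0.5762, 0.257, 0.0907]
tool_rot: [[0.083, 0.997, -0.0], [0.997, -0.083, -0.0], [-0.0, -0.0, -1.0]]
wrist_force: [-0.1, -1.1, -0.8]
grip_width: 0.0221
gripper_force: 58.7
```

```bash
python3 -c "
from h import *
go(.5947,-.2775,-.008,B)
p,d=ctrl.read_camera('side');cv2.imwrite('pics/s8.png',cv2.resize(p[100:320,100:320,::-1],None,fx=2.5,fy=2.5))"
```

```text
[-531.1   62.9   98.7] [ -0.   -0.  -16.5]
```

View pics/s8.png

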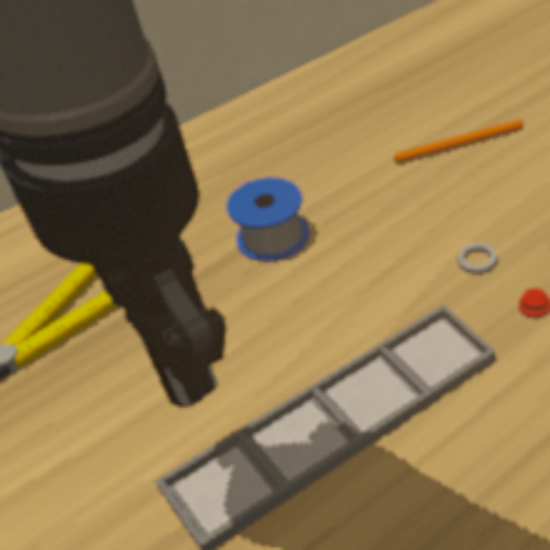

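All pads are empty and the jack is in the fingers at crop (190,390).

Call:
{"api": "apply_moves", "payload": {"rows": [[-20,2,0,0,0,-1,0],[-60,7,0,0,0,-2,0],[-105,12,0,0,0,-3,0],[-150,18,0,0,0,-5,0],[-195,23,0,0,0,-6,0],[-240,28,0,0,0,-8,0],[-285,34,0,0,0,-9,0],[-330,39,0,0,0,-10,0],[-375,44,0,0,0,-12,0],[-420,50,0,0,0,-13,0],[-465,55,0,0,0,-15,0],[-510,60,0,0,0,-16,0],[-531,63,0,0,0,-16.5,0],[-531,63,0,0,0,-16.5,0],[-531,63,15,0,0,-16.5,0],[-531,63,45,0,0,-16.5,0],[-531,63,75,0,0,-16.5,0],[-531,63,92,0,0,-16.5,0],[-531,63,98,0,0,-16.5,0],[-531,63,98,0,0,-16.5,0]]}}

```text
clock: 37.58
eef_pos: [0.5956, -0.2768, -0.007]
tool_rot: [[-0.204, 0.979, 0.0], [0.979, 0.204, 0.0], [-0.0, 0.0, -1.0]]
wrist_force: [-0.3, 0.2, -0.7]
grip_width: 0.0228
gripper_force: 58.7
```

Call:
{"api": "apply_moves", "payload": {"rows": [[0,0,3,0,0,0,0],[0,0,5.5,0,0,0,0],[0,0,7,0,0,0,0],[0,0,7,0,0,0,0],[0,0,7,0,0,0,0],[0,0,7,0,0,0,0]]}}

```text
clock: 38.33
eef_pos: [0.5952, -0.2774, -0.0141]
tool_rot: [[-0.203, 0.979, 0.0], [0.979, 0.203, -0.0], [-0.0, 0.0, -1.0]]
wrist_force: [0.2, 0.0, -0.8]
grip_width: 0.0224
gripper_force: 58.7
```

Call:
{"api": "apply_moves", "payload": {"rows": [[0,0,0.7,0,0,0,0],[0,0,1.4,0,0,0,0],[0,0,1.9,0,0,0,0],[0,0,1.9,0,0,0,0]]}}

```text
clock: 38.83
eef_pos: [0.5951, -0.2773, -0.0162]
tool_rot: [[-0.203, 0.979, -0.0], [0.979, 0.203, 0.0], [0.0, -0.0, -1.0]]
wrist_force: [0.3, 0.1, -1.7]
grip_width: 0.0222
gripper_force: 58.7
```

Call:
{"api": "apply_moves", "payload": {"rows": [[0,0,0.4,0,0,0,0],[0,0,0.8,0,0,0,0],[0,0,0.8,0,0,0,0]]}}

```text
clock: 39.2
eef_pos: [0.5952, -0.2774, -0.0165]
tool_rot: [[-0.203, 0.979, 0.0], [0.979, 0.203, 0.0], [-0.0, 0.0, -1.0]]
wrist_force: [-0.7, -0.1, 2.3]
grip_width: 0.0227
gripper_force: 58.8
```

Call:
{"api": "apply_moves", "payload": {"rows": [[0,0,0,0,0,0,0.4],[0,0,-1,0,0,0,0.6],[0,0,-2,0,0,0,0.8],[0,0,-2,0,0,0,0.9],[0,0,-20,0,0,0,0.9],[0,0,-50,0,0,0,1],[0,0,-85,0,0,0,1],[0,0,-120,0,0,0,1],[0,0,-150,0,0,0,1],[40,0,-160,0,0,0,1],[90,0,-160,0,0,0,1],[140,0,-160,0,0,0,1],[190,0,-160,0,0,0,1],[240,0,-160,0,0,0,1],[280,0,-160,0,0,0,1],[290,0,-160,0,0,0,1],[290,0,-160,0,0,0,1]]}}

```text
clock: 41.32
eef_pos: [0.5366, 0.0064, 0.144]
tool_rot: [[-0.204, 0.979, 0.002], [0.979, 0.204, -0.0], [-0.001, 0.002, -1.0]]
wrist_force: [0.4, 0.1, 0.6]
grip_width: 0.0849
gripper_force: 0.0
```

```bash
python3 -c "
from parts import *
parts()
p,d=ctrl.read_camera('side');q,d=ctrl.read_camera('top')
cv2.imwrite('pics/f.png',np.hstack([cv2.resize(x,(400,400),interpolation=cv2.INTER_CUBIC) for x in(p[110:260,290:440,::-1],q[120:270,335:485,::-1])]))"
```

```text
top 186 [ 0.546 -0.118  0.023] [ 0.57  -0.095  0.072] [ 0.558 -0.106]
top 145 [ 0.556 -0.175  0.023] [ 0.578 -0.153  0.059] [ 0.567 -0.164]
top 276 [ 0.564 -0.236  0.022] [ 0.598 -0.204  0.045] [ 0.581 -0.22 ]
top 165 [ 0.581 -0.289  0.022] [ 0.605 -0.265  0.073] [ 0.593 -0.277]
side 274 [ 0.548 -0.117  0.022] [ 0.573 -0.092  0.072] [ 0.56  -0.105]
side 168 [ 0.559 -0.173  0.022] [ 0.58  -0.151  0.057] [ 0.569 -0.162]
side 205 [ 0.567 -0.235  0.022] [ 0.601 -0.2    0.043] [ 0.584 -0.217]
side 157 [ 0.584 -0.285  0.022] [ 0.608 -0.263  0.073] [ 0.596 -0.274]
```

View pics/f.png

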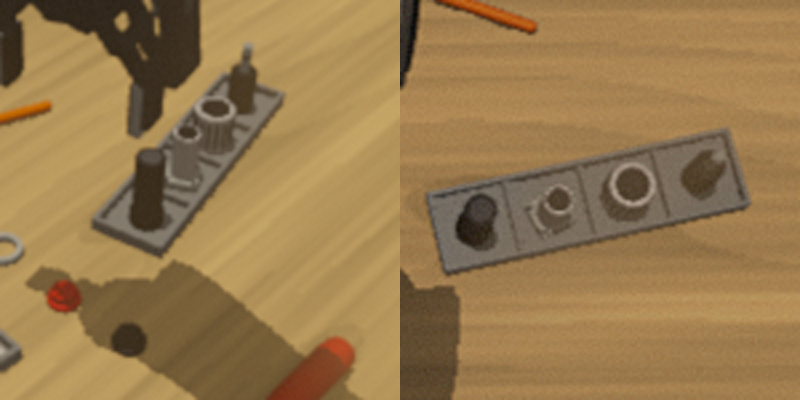

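All four parts stand upright near their cell centres. In the right-hand panel, from the near end, they are barrel, panel, coupling and jack.

```bash
python3 -c "
from workcell import ctrl
print(ctrl.hand_in())"
```

```text
the job is handed in; nothing more can be done
None
```

The job is handed in after about 41 s of the 99 s: barrel, panel, coupling and jack stand upright in tray_b from the near cell to the far one, each within about 4 mm of its cell's middle by the cameras; the coupling needed a second grasp because the fingertips really sat about 31 mm above the reported TCP, which also means the barrel and panel were gripped nearer their tops than planned.

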